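Clip a sprung column cartridge into its holder

TASK

Take the column cartridge out of its white cradle and fit it in the holder: press its blue sprung end against the tall blue stop, bring it down between the two stops while compressed, and ease it back so that both ends sit fully home in the stops' recesses, then let go. Be gentle: never press the spring solid, jam it or let it slam, and leave the bottle, the beaker and the tray where they are.

Things in the scene. Friction and masses are not known exactly. Their poses are not given: they have to be found in the camera images.
- cartridge: Column cartridge, 0.2 to 0.32 kg, lying level along its x. Origin: middle of its body, on its axis. Steel cylinder, diameter 24, x = -45 to +45 mm; around the middle an orange grip sleeve with flats, 34 long (x), 26 wide (y), 23 high (z). Fixed brass nose pin at -x; blue band and blue sprung plunger at +x. 128 mm long in all with the spring relaxed.
- nose_tip (a point): Round tip of the fixed brass nose pin (diameter 10, 14 long), on the axis at the cartridge's x = -59 mm.
- plunger_root (a point): Where the blue sprung plunger (diameter 10) leaves the body, on the axis at x = +45 mm. Round tip at x = +69 relaxed; it presses in 20 mm to solid (avoid). The spring pushes 1.5 N + 0.5 N per mm, damped (60 N per m/s). Pressed on the tall stop's face, the nose clears the short stop beyond 14 mm (8.5 N). Springing 5 mm into its recess it drops 2.5 N. Seated: 4 mm, 3.5 N.
- cradle: White fixed cradle. Origin: centre of the underside, on the table. Base 130 (x) x 70 x 8 mm; two U saddles (12 long, 44 wide, at x = +-33, 42 mm high) carry the steel cylinder, its axis 42 mm above the table along the cradle's x, its middle over the origin, both x axes alike. The cartridge lifts straight up.
- holder: Fixed grey base plate, 210 (x) x 90 x 10 mm, origin: centre of the underside, on the table. It bears an aluminium carriage (160 x 44, top 18 mm above the table) with two stops (36 wide, 13 thick) facing each other along x, 114 mm between their faces: tall blue one at +x (top 90 mm above the table), short steel one at -x (top 62 mm).
- slot_middle (a point): Point on the base plate's frame, 48 mm above the holder's origin, at the recesses' height. Each stop's face has a square recess 13 x 13 mm, 5 deep, centred at the holder's y = 0 and this height. The carriage was clamped by hand up to 14 mm either way along x from here (faces nominally at x = +-57 mm): that offset is not measured; see or feel it. Both tips slide easily.
- amber: Amber bottle, diameter 66, 130 mm high, standing on the table; origin under its centre.
- beaker: Glass beaker, diameter 64, 80 mm high; origin under its centre.
- tray: Blue tray 50 x 70 x 30 mm with one divider; origin under its centre.
Things that resemble listed ones, but are neither listed nor needed, are in the scene too. Of the things like the cartridge, leave any that is green; of the rest the smaller one is meant.

How it is judged (in metres and radians):
On the way, in this order (a step that is already met when the one before it is completed fails the run):
1. the cartridge is lifted clear of the cradle (z of cartridge in the frame of cradle above 0.07 m), for 0.1 s.
2. the cartridge is pressed against the holder's stop with more than 7 N (contact force between cartridge and holder above 7 N), for 0.1 s.
At the end, for the whole second after the job is handed in: Released and at rest between the stops, sprung end at the tall one: axis within 2.5 mm of the recesses' height, 2.8 mm of their centre and 0.035 rad of the holder's x, middle within 20 mm of the holder's along x, contact forces adding up to 3 to 15 N (both ends home) (z of cartridge in the frame of holder between 0.0455 and 0.0505 m and y of cartridge in the frame of holder between -0.0028 and 0.0028 m and x of cartridge in the frame of holder between -0.02 and 0.02 m and x of nose_tip in the frame of holder below -0.04 m and angle between the x axis of cartridge and the x axis of holder, either way round below 0.035 rad and contact force between cartridge and holder between 3 and 15 N and linear speed of cartridge below 0.01 m/s); the robot touches nothing.
It fails at once if more than 25 N on the holder (spring pressed solid, jammed or slammed) (contact force between anything else and holder above 25 N).
It fails at once if the bottle, beaker or tray is moved by more than 20 mm or tipped (distance of any of amber, beaker, tray from where it was at the start of the episode above 0.02 m or angle between any of amber, beaker's own z axis and vertical above 0.3 rad).
It also fails if it takes over 67 s, if anything falls off the work surface, if the arm or the gripper's body presses on something with over 40 N, if the wrist force passes 120 N, or if a joint passes its speed limit or range.

ROBOT

A 6-joint arm with a two-finger parallel gripper is mounted at the origin on the work surface. World frame = base frame: x ahead of the robot, y to its left, z up, the work surface at z = 0. Lengths are in m, angles in degrees, forces in N, time in s.
With the tool pointing down it reaches from about 0.375 to 0.9 m from the base axis. Payload 3.1 kg.
Tool frame: the origin (TCP) lies on the centre line of the jaws, within the pads' length; the fingertips stand 17 mm ahead of it and the grasp point (between the pads) lies 2 mm behind it; z points along the fingers, y is the line along which they close (so a half turn about z gives the same grasp; the last joint's range is limited). The gripper opens to 87 mm and grips with 3 to 60 N. Pads are 19 mm wide; open, the fingers measure 117 mm over their backs; the gripper's body (75 mm by 190 mm) begins 51 mm behind the grasp point.
Start: joints at [-77.55, 30.224, 82.088, -0, 67.689, -10.227], TCP at [0.241, -0.577, 0.24] pointing down, gripper open.
Joint ranges: [-176.69, 176.69], [-43.24, 126.21], [12.49, 139.97], [-82, 262], [0, 151.66], [-163.58, 163.58]. Speed limits (degrees/s): [159.86, 159.86, 180, 180, 180, 180].

INTERFACE

Orientations are given as a 3x3 rotation matrix whose columns are the frame's x, y, z axes.
In Python, from rig import bot, imaging, finder gives the robot as it stands. The module is installed in compiled form; this text tells all that it offers.
- The arm moves only by the tool play_rows, never from a script. Its argument "motion" is a list that holds one entry, the list of rows, each a list of 6 numbers: the shift along the tool's x, y, z in a scale on which 1.0 is 0.75 m, then the turn, a rotation vector about the tool's x, y, z in a scale on which 1.0 is 180 degrees. In form: [[[dx, dy, dz, wx, wy, wz], ...]]. A call has 1 to 8 rows; each row is the pose to reach, as a shift and turn from the pose commanded when the call began, along the tool's axes at that moment; what a row does not reach only later rows make up. A row lasts 1/12 s, in which the tool goes at most 41.7 mm and 7.16 degrees, less where a joint would pass 70% of its speed; a pose out of reach is approached as far as the arm can. A call with a gripper value outside its range is refused whole. "fingers" is the finger opening in m, from 0 to 0.087, set as the call begins (left out, the last holds). The fingers move at their own pace and stop on an object; the grip force is fixed at half the most. Time passes only in rows, so rows that repeat a pose let the fingers close. It gives the time, the measured TCP pose, the force, the opening and the grip force at its end, in the units of the state.
- bot.read_state(): the state, without advancing time (a new reading comes with each control period).
- imaging.capture(name): name is "side" or "top"; returns a dict with "frame" (400x640x3 uint8, red, green, blue), "camera_matrix" (3x3 intrinsics, pixels), "k1" (the pictures are not rectified: a ray, as slopes to the right and down, at radius r is drawn at 1 + k1 r^2 times it, then the intrinsics apply), "R" (3x3) and "t" (3): a world point X has camera coordinates R X + t. Camera axes: x right, y down, z forward; pixel columns grow to the right and rows downward; lengths in m; the calibration is good to about 2 mm. A picture is of the moment at which its call begins. There is no depth.
- bot.hand_in(): hands the job in; it is judged then, once.
Trained networks look in the newest picture that a camera, given by its name, has taken for a name from the list of things; names that differ only in an ending like _2 or _b are one class to them, and where a whole thing is asked for, a point or a joint stands for the part that bears it (a point fixed in the world has none). Each returns a list of dicts, best first, with "confidence" (0 to 1); they miss things now and then, are a little off and sometimes report something else, mostly with a low value. They report only what shows in the picture. A call takes as long as a camera call. They do not tell look-alikes from the thing itself.
- finder.recognise(camera, name): "at" ([x, y, z] in m, in world coordinates, good to about 4 mm: the middle of the surface that is visible of it).
- finder.outline_of(camera, name): "pixels" (400x640 bool, what is visible of it).
The state is a dict: "time_s": time; "joint_positions": joint angles; "qvel": joint speeds; "tau": joint torques, N m; "position": TCP position; "tcp_rot": TCP orientation; "force": force on the tool from outside, world axes, zero at the start; "moment": the same for the moment, N m; "opening": opening from 0.0 (shut) to 1.0 (fully open); "grasp_force": force on a finger pad.
Only numpy, scipy, OpenCV 4.12 (cv2) and the standard library are available. Lean on these libraries where they do the work, as an engineer would, in place of code of your own. Each camera call takes 0.05 s, during which the arm holds its last target. There are 200 camera calls.

## Working session

There is one attempt and no reset: what is moved stays moved. The work goes in short steps, Python scripts to look and compute and a tool call to move; the robot and the scene stay as the last step left them, time stands still between calls to the robot, and variables do not carry over. Pictures are saved under pics/ and viewed, at most 10 in all, crops included, and the job is handed in when it is done.

Besides the shell and the picture viewer there is one more tool, called after ">>>" as name([rows], argument=value, ...), one row to a line, values as JSON. play_rows: Moves the arm, as the interface text tells. Its arguments: {"type":"object","properties":{"motion":{"type":"array"},"fingers":{"type":"number"}},"required":["motion"]}

```bash
mkdir -p pics
python3 - <<'E'
from rig import bot, imaging, finder
import cv2,numpy as np
s=bot.read_state();print(s['time_s'],s['position'],np.round(s['tcp_rot'],3),s['force'],s['opening'])
for c in('side','top'):
    d=imaging.capture(c);cv2.imwrite(f'pics/{c}0.png',d['frame'][:,:,::-1])
    print(c,d['camera_matrix'],d['k1'],d['R'],d['t'])
    for n in('cartridge','cradle','holder','nose_tip','plunger_root','amber','beaker','tray'):
        print(n,[(np.round(r['at'],3).tolist(),round(r['confidence'],2)) for r in finder.recognise(c,n)])
print(bot.read_state()['time_s'])
E
```

```text
0.0 [ 0.24081513 -0.57598391  0.23858435] [[ 0.923  0.386 -0.001]
 [ 0.386 -0.923  0.002]
 [ 0.    -0.002 -1.   ]] [ 0.07355859 -0.19294695  0.52300039] 0.9978003998323808
side [[380.38343612   0.         318.91986613]
 [  0.         380.38343612 196.08586965]
 [  0.           0.           1.        ]] -0.008826403124274749 [[ 0.93894871 -0.34402901  0.00440032]
 [-0.24989593 -0.69071333 -0.67857728]
 [ 0.23648963  0.63604964 -0.73451584]] [-0.5602462   0.19725129  0.69259547]
cartridge [([0.35, -0.28, 0.033], 0.79), ([0.526, -0.176, 0.052], 0.74), ([0.748, -0.04, 0.021], 0.61)]
cradle [([0.523, -0.195, 0.01], 0.88)]
holder [([0.603, 0.186, 0.015], 0.59)]
nose_tip [([0.352, -0.271, 0.037], 0.95), ([0.75, -0.037, 0.022], 0.69), ([0.528, -0.178, 0.054], 0.65)]
plunger_root [([0.527, -0.177, 0.05], 0.94), ([0.748, -0.035, 0.021], 0.72), ([0.354, -0.281, 0.034], 0.57)]
amber [([0.778, 0.096, 0.073], 0.81), ([0.604, 0.187, 0.008], 0.66), ([0.752, -0.178, 0.052], 0.57)]
beaker [([0.753, -0.176, 0.054], 0.92), ([0.527, -0.174, 0.054], 0.71)]
tray [([0.426, -0.009, 0.013], 0.68)]
top [[430.63973324   0.         326.71861162]
 [  0.         430.63973324 195.29470273]
 [  0.           0.           1.        ]] -0.11994372435204001 [[ 0.00434744 -0.99944564 -0.0330078 ]
 [-0.98132526  0.00208377 -0.19234447]
 [ 0.19230663  0.03322759 -0.98077219]] [0.00120288 0.59725164 0.86202017]
cartridge [([0.526, -0.167, 0.053], 0.73), ([0.753, -0.024, 0.021], 0.68), ([0.361, -0.278, 0.032], 0.56)]
cradle [([0.523, -0.162, 0.006], 0.67)]
holder [([0.607, 0.198, 0.009], 0.97)]
nose_tip [([0.527, -0.165, 0.052], 0.86), ([0.755, -0.03, 0.022], 0.81), ([0.357, -0.278, 0.031], 0.69)]
plunger_root [([0.753, -0.021, 0.022], 0.83), ([0.356, -0.276, 0.033], 0.71), ([0.777, 0.107, 0.089], 0.31)]
amber [([0.777, 0.108, 0.087], 0.81), ([0.528, -0.168, 0.048], 0.27)]
beaker [([0.763, -0.176, 0.052], 0.74)]
tray [([0.425, -0.004, 0.004], 0.83)]
0.9
```

View pics/side0.png

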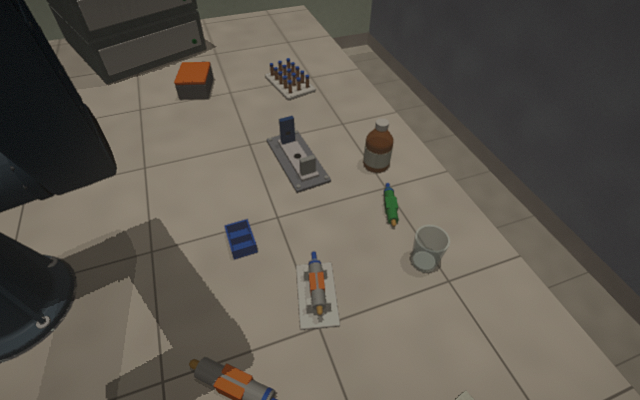

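View pics/top0.png

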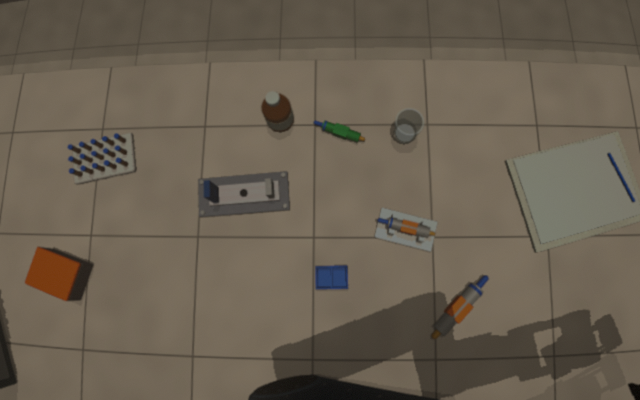

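Candidates: a green one at top (340,131), which must be left; a large orange one on the table at top (460,308); and a smaller orange one in the white cradle at top (407,228). The one in the cradle fits because it is not green and is the smaller of the rest. I'll confirm it in a crop.

```bash
cat > h.py <<'E'
import cv2,numpy as np
def crop(f,x0,y0,w,h,s):
    c=cv2.resize(f[y0:y0+h,x0:x0+w],None,fx=s,fy=s,interpolation=cv2.INTER_CUBIC)
    for i in range(0,w,10):
        cv2.line(c,(i*s,0),(i*s,6),(0,255,255),1);cv2.putText(c,str(x0+i),(i*s,16),0,.35,(0,0,0),1) if i%20==0 else 0
    for j in range(0,h,10):
        cv2.line(c,(0,j*s),(6,j*s),(0,255,255),1);cv2.putText(c,str(y0+j),(8,j*s+4),0,.35,(0,0,0),1)
    return c
def cam(d): return dict(K=np.array(d['camera_matrix']),k1=d['k1'],R=np.array(d['R']),t=np.array(d['t']))
def proj(c,X):
    rv=cv2.Rodrigues(c['R'])[0]
    return cv2.projectPoints(np.float64(X).reshape(-1,1,3),rv,c['t'],c['K'],np.array([c['k1'],0,0,0]))[0].reshape(-1,2)
E
python3 - <<'E'
from h import *
t=cv2.imread('pics/top0.png');s=cv2.imread('pics/side0.png')
def stack(a,b):
    w=max(a.shape[1],b.shape[1]);p=lambda i:cv2.copyMakeBorder(i,0,0,0,w-i.shape[1],0);return np.vstack([p(a),p(b)])
cv2.imwrite('pics/c1.png',stack(crop(t,192,162,108,58,5),crop(t,367,200,80,60,5)))
a=crop(s,258,108,80,90,6);b=crop(s,288,245,56,90,6);cv2.imwrite('pics/c2.png',np.hstack([a,b])[:, :800])
E
```

```text
(no output)
```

View pics/c1.png

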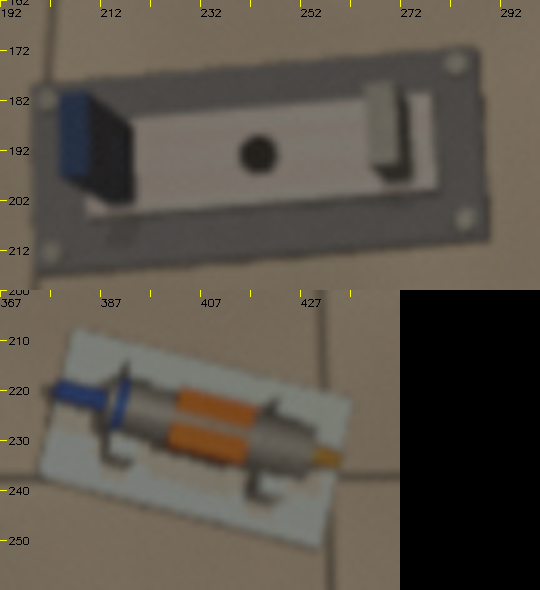

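View pics/c2.png

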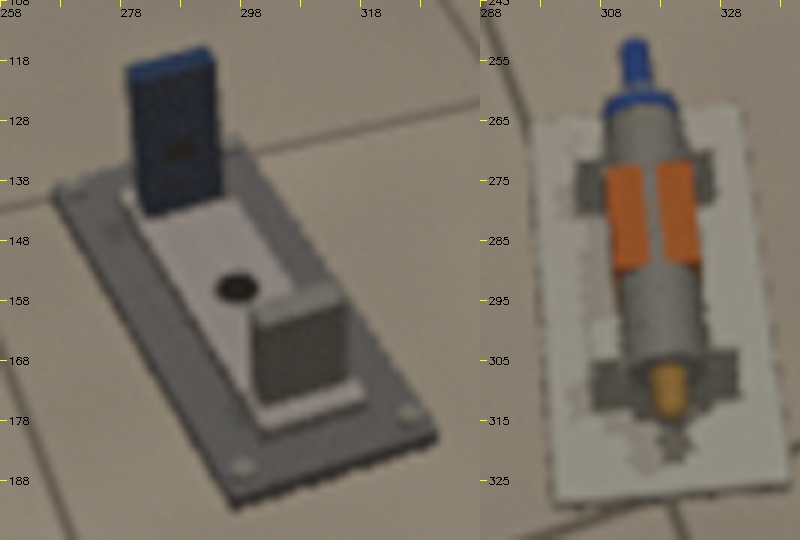

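The crop confirms it: orange sleeve and steel body in the white cradle, blue plunger towards top (377,220), brass nose at (435,234). The holder's tall blue stop is at top (207,189) and the short stop at (268,185). Next I'll fit poses to these corners.

```bash
cat > fit.py <<'E'
from rig import imaging
from h import *
from scipy.optimize import least_squares
import pickle
C={c:cam(imaging.capture(c)) for c in('top','side')};pickle.dump(C,open('cams.pkl','wb'))
def pose(p,X):
    c,s=np.cos(p[2]),np.sin(p[2]);X=np.array(X,float)
    return np.c_[p[0]+c*X[:,0]-s*X[:,1],p[1]+s*X[:,0]+c*X[:,1],X[:,2]]
# holder: rows (x,y,z,carriage?,u,v)
H={'top':[(.105,.045,.01,0,199,179.2),(-.105,.045,.01,0,287.6,171.4),(-.105,-.045,.01,0,289.6,210),
 (.08,-.022,.018,1,209.4,205),(-.08,.022,.018,1,278.2,180.4),(-.08,-.022,.018,1,279.4,199.6),
 (.07,.018,.09,1,204,180.4),(.057,.018,.09,1,210,180.4),(.07,-.018,.09,1,204.4,197.4),(.057,-.018,.09,1,210.4,198),
 (-.057,.018,.062,1,264.6,178.8),(-.07,.018,.062,1,270.6,178.2),(-.057,-.018,.062,1,266,192.4),(-.07,-.018,.062,1,272,192)],
'side':[(.105,-.045,.01,0,298.3,132.2),(.105,.045,.01,0,266.7,139.7),(-.105,.045,.01,0,297.2,190.5),(-.105,-.045,.01,0,330.8,180),
 (.057,.018,.09,1,279.7,121.7),(.057,-.018,.09,1,293.8,119.3),(.07,-.018,.09,1,292.5,115.8),(.07,.018,.09,1,279,119),
 (.057,.018,.018,1,282.7,144.2),(.057,-.018,.018,1,295,140.8),(-.08,.022,.018,1,302.2,178.3),(-.08,-.022,.018,1,318.3,173.5),
 (-.07,.018,.062,1,300.5,162.2),(-.07,-.018,.062,1,315.8,158.8),(-.057,-.018,.062,1,313.5,155.5),(-.057,.018,.062,1,299.7,158.5)]}
# cradle/cartridge
G={'top':[(.065,-.035,.008,0,382.6,207.6),(-.065,-.035,.008,0,437,222.4),(-.065,.035,.008,0,431.4,251.6),(.065,.035,.008,0,375.4,237),
 (.069,0,.042,0,377.2,220),(-.059,0,.042,0,435.4,234)],
'side':[(.065,.035,.008,0,296.3,265.3),(.065,-.035,.008,0,332.2,263),(-.065,-.035,.008,0,339.7,325.8),(-.065,.035,.008,0,300.5,327.8),
 (.069,0,.045,0,313.8,251.7),(-.059,0,.042,0,320,314.7)]}
for name,D,p0 in(('holder',H,[.6,.19,1.57,0]),('cradle',G,[.52,-.17,1.4,0])):
  for cs in(('top','side'),('top',),('side',)):
    def f(p):
      r=[]
      for c in cs:
        A=np.array(D[c]);X=A[:,:3].copy();X[:,0]+=p[3]*A[:,3]
        r.append((proj(C[c],pose(p,X))-(A[:,4:]-.4)))
      return np.vstack(r)
    s=least_squares(lambda p:f(p).ravel(),p0,x_scale=[.1,.1,1,.01],loss='soft_l1')
    print(name,cs,np.round(s.x[:2],4),'yaw',np.round(np.degrees(s.x[2]),2),'off',round(s.x[3],4));
    if len(cs)==2: print(np.round(f(s.x),1).tolist())
E
python3 fit.py
```

```text
holder ('top', 'side') [0.6089 0.1935] yaw 94.18 off -0.0022
[[0.0, 38.5], [2.9, 39.7], [-1.1, -37.7], [-0.3, -17.7], [1.2, 20.7], [-0.9, -17.6], [-0.2, 17.9], [-0.2, 17.4], [-0.8, -15.8], [-0.8, -16.8], [1.2, 17.6], [1.2, 17.7], [-0.9, -12.3], [-0.9, -12.4], [-0.1, -1.9], [-0.1, -0.9], [-0.9, 1.0], [0.8, 0.3], [1.0, 0.2], [0.7, -1.0], [0.0, -0.4], [-0.2, -0.0], [-0.0, 0.8], [0.7, 0.5], [-0.5, 1.5], [0.5, 1.0], [0.5, 0.5], [-0.3, -0.4], [-0.2, -0.5], [-0.8, 0.7]]
holder ('top',) [0.6363 0.1951] yaw 89.21 off -0.0026
holder ('side',) [0.609  0.1929] yaw 94.6 off -0.0006
cradle ('top', 'side') [ 0.5293 -0.1728] yaw 75.02 off 0.0
[[-0.8, -0.1], [1.3, -0.2], [-0.0, 1.1], [-1.2, 0.7], [0.4, -0.1], [0.2, 1.1], [0.3, -0.5], [-0.0, -0.9], [0.9, -0.3], [-0.2, 1.2], [0.4, -0.8], [0.3, 0.5]]
cradle ('top',) [ 0.5303 -0.1728] yaw 75.47 off 0.0
cradle ('side',) [ 0.5288 -0.1728] yaw 74.86 off 0.0
```

```bash
sed -i "s/^# cradle\/cartridge/H['top']=[(a,-b,*r) for a,b,*r in H['top']]/" fit.py; python3 fit.py | grep -A1 holder
```

```text
holder ('top', 'side') [0.6102 0.1943] yaw 94.76 off -0.0027
[[-0.9, -0.0], [0.3, -0.1], [0.8, 0.0], [0.0, 1.0], [0.1, 0.7], [0.0, 0.6], [-0.6, 0.9], [-0.6, 0.4], [-0.6, 0.6], [-0.6, -0.5], [0.3, 0.4], [0.3, 0.5], [-0.2, 3.1], [-0.2, 3.0], [-0.2, -2.2], [-0.0, -0.9], [0.1, 0.6], [1.5, -0.3], [1.3, 0.1], [0.9, -1.2], [0.2, -0.5], [0.1, -0.1], [0.3, 0.7], [0.9, 0.4], [0.3, 1.2], [1.3, 0.6], [1.4, 0.2], [0.5, -0.8], [0.5, -0.8], [-0.0, 0.5]]
holder ('top',) [0.6114 0.1948] yaw 94.86 off -0.0036
holder ('side',) [0.609  0.1929] yaw 94.6 off -0.0006
cradle ('top', 'side') [ 0.5293 -0.1728] yaw 75.02 off 0.0
```

```bash
cat > go.py <<'E'
# usage: go.py x y z yawdeg : row from the measured pose to a tool-down pose
import sys;from rig import bot;import numpy as np;from scipy.spatial.transform import Rotation as Ro
x,y,z,w=map(float,sys.argv[1:]);s=bot.read_state();R=np.array(s['tcp_rot']);c,k=np.cos(np.radians(w)),np.sin(np.radians(w))
T=np.array([[c,k,0],[k,-c,0],[0,0,-1.]])
print('row',np.round(R.T@(np.array([x,y,z])-s['position']),4).tolist(),np.round(np.degrees(Ro.from_matrix(R.T@T).as_rotvec()),2).tolist())
print(s['time_s'],np.round(s['position'],4),np.round(s['force'],2),s['opening'],s['grasp_force'])
E
python3 go.py 0.5295 -0.1728 0.16 75.1
```

```text
row [0.4219, -0.2614, 0.0796] [-0.0, -0.0, -52.42]
1.1 [ 0.241  -0.5766  0.2396] [ 0.19  0.23 -0.28] 0.9987911931008441 0.0
```

Units first: shifts go in shares of 0.75 m and turns go in shares of 180 degrees. So 0.422 m / 0.75 = 0.5627, -0.261 m / 0.75 = -0.348, -52.4 degrees / 180 = -0.2911.

>>> play_rows([
  [[0.2813, -0.1733, 0.0267, 0, 0, -0.1444], [0.2813, -0.1733, 0.0267, 0, 0, -0.1444], [0.2813, -0.1733, 0.0267, 0, 0, -0.1444], [0.5627, -0.348, 0.0533, 0, 0, -0.2911], [0.5627, -0.348, 0.0533, 0, 0, -0.2911], [0.5627, -0.348, 0.0667, 0, 0, -0.2911], [0.5627, -0.348, 0.08, 0, 0, -0.2911], [0.5627, -0.348, 0.1067, 0, 0, -0.2911]],
], fingers=0.06)

```text
time_s: 1.77
position: [0.4349, -0.3066, 0.2021]
tcp_rot: [[0.253, 0.967, 0.002], [0.967, -0.253, -0.002], [-0.001, 0.002, -1.0]]
force: [0.6, -1.6, -0.3]
opening: 0.692
grasp_force: 0.0
```

```bash
python3 go.py 0.5295 -0.1728 0.13 75.1
```

```text
row [0.1535, 0.0575, 0.072] [0.13, 0.08, 0.25]
1.7667 [ 0.4349 -0.3066  0.2021] [ 0.58 -1.63 -0.26] 0.6922380136391137 0.0
```

In the tool's units: 0.153 m / 0.75 = 0.204, 0.072 m / 0.75 = 0.096, 0.2 degrees / 180 = 0.0011.

>>> play_rows([
  [[0.204, 0.076, 0.04, 0, 0, 0.0011], [0.204, 0.076, 0.0533, 0, 0, 0.0011], [0.204, 0.076, 0.0667, 0, 0, 0.0011], [0.204, 0.076, 0.096, 0, 0, 0.0011], [0.204, 0.076, 0.096, 0, 0, 0.0011], [0.204, 0.076, 0.096, 0, 0, 0.0011], [0.204, 0.076, 0.096, 0, 0, 0.0011]],
])

```text
time_s: 2.35
position: [0.5277, -0.1746, 0.129]
tcp_rot: [[0.259, 0.966, -0.002], [0.966, -0.259, 0.0], [-0.0, -0.001, -1.0]]
force: [0.9, -0.6, -0.1]
opening: 0.693
grasp_force: 0.0
```

```bash
python3 go.py 0.5295 -0.1728 0.040 75.1
```

```text
row [0.0022, 0.0014, 0.089] [-0.08, 0.02, -0.12]
2.35 [ 0.5277 -0.1746  0.129 ] [ 0.94 -0.59 -0.1 ] 0.692762416452977 0.0
```

In the tool's units: 0.089 m / 0.75 = 0.1187, 0.002 m / 0.75 = 0.0027, -0.1 degrees / 180 = -0.0006.

>>> play_rows([
  [[0.0027, 0.002, 0.04, 0, 0, -0.0006], [0.0027, 0.002, 0.08, 0, 0, -0.0006], [0.0027, 0.002, 0.1, 0, 0, -0.0006], [0.0027, 0.002, 0.1133, 0, 0, -0.0006], [0.0027, 0.002, 0.1187, 0, 0, -0.0006], [0.0027, 0.002, 0.1187, 0, 0, -0.0006]],
])

```text
time_s: 2.85
position: [0.5298, -0.1746, 0.0407]
tcp_rot: [[0.261, 0.965, 0.0], [0.965, -0.261, -0.0], [-0.0, 0.0, -1.0]]
force: [-1.2, -0.4, 0.4]
opening: 0.692
grasp_force: 0.0
```

>>> play_rows([
  [[0, 0, 0, 0, 0, 0], [0, 0, 0, 0, 0, 0], [0, 0, 0, 0, 0, 0], [0, 0, 0, 0, 0, 0], [0, 0, 0, 0, 0, 0], [0, 0, 0, 0, 0, 0], [0, 0, 0, 0, 0, 0], [0, 0, 0, 0, 0, 0]],
], fingers=0.0)

```text
time_s: 3.52
position: [0.5299, -0.173, 0.0407]
tcp_rot: [[0.259, 0.966, 0.0], [0.966, -0.259, 0.0], [0.0, 0.0, -1.0]]
force: [0.0, -0.5, 2.6]
opening: 0.297
grasp_force: 30.0
```

In the tool's units: -0.11 m / 0.75 = -0.1467, -0.1 m / 0.75 = -0.1333.

>>> play_rows([
  [[0, 0, -0.0133, 0, 0, 0], [0, 0, -0.0333, 0, 0, 0], [0, 0, -0.0667, 0, 0, 0], [0, 0, -0.1067, 0, 0, 0], [0, 0, -0.1333, 0, 0, 0], [0, 0, -0.1467, 0, 0, 0], [0, 0, -0.1467, 0, 0, 0], [0, 0, -0.1467, 0, 0, 0]],
])

```text
time_s: 4.18
position: [0.5296, -0.1729, 0.1503]
tcp_rot: [[0.259, 0.966, -0.0], [0.966, -0.259, 0.0], [0.0, -0.0, -1.0]]
force: [-0.6, 0.1, -3.2]
opening: 0.294
grasp_force: 30.0
```

```bash
python3 - <<'E'
from rig import imaging,bot
from h import *
im=[crop(imaging.capture('top')['frame'][:,:,::-1],350,185,100,80,4),crop(imaging.capture('side')['frame'][:,:,::-1],270,200,100,120,4)]
im[0]=cv2.copyMakeBorder(im[0],0,480-320,0,0,0);cv2.imwrite('pics/lift.png',np.hstack(im))
s=bot.read_state();print(s['position'],s['tcp_rot'],s['force'],s['moment'],s['grasp_force'])
E
python3 go.py 0.611 0.18 0.16 94.8
```

```text
[ 0.52874022 -0.17253223  0.1489552 ] [[ 2.59236165e-01  9.65809398e-01 -2.96944438e-03]
 [ 9.65813603e-01 -2.59232190e-01  1.65984166e-03]
 [ 8.33315108e-04 -3.29822077e-03 -9.99994214e-01]] [-0.49180779  0.84895506 -3.50163218] [ 0.00420502 -0.06428297  0.02127927] 29.995351983234286
row [0.3618, -0.012, -0.0107] [-0.18, -0.08, -19.82]
4.2833 [ 0.5287 -0.1725  0.149 ] [-0.49  0.85 -3.5 ] 0.29587770320960277 29.995351983234286
```

View pics/lift.png

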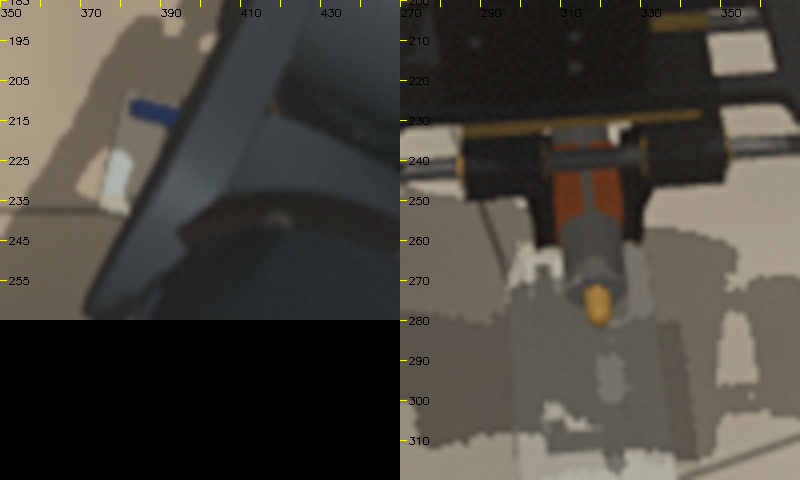

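The cartridge is held level: plunger tip at top (381.5,210.5), nose at side (318.5,280). I'll compare that with where it should be, to get the in-hand offset.

Run:
```python
from h import *
import pickle
C=pickle.load(open('cams.pkl','rb'))
ax=np.array([.2592,.9658,.0008]);o=np.array([.5293,-.1727,.151])
print(proj(C['top'],[o+.069*ax,o+.064*ax]),proj(C['side'],[o-.059*ax,o-.054*ax]))
```

```text
[[381.82938795 211.63336553]
 [384.38639578 212.30357068]] [[320.32678784 281.39354657]
 [320.01691144 278.39859122]]
```

In the tool's units: 0.335 m / 0.75 = 0.4467, 0.33 m / 0.75 = 0.44, -19.8 degrees / 180 = -0.11.

>>> play_rows([
  [[0.1067, 0, -0.0133, 0, 0, -0.0278], [0.2133, -0.0067, -0.0133, 0, 0, -0.0556], [0.2133, -0.0067, -0.0133, 0, 0, -0.0556], [0.32, -0.0133, -0.0133, 0, 0, -0.0833], [0.32, -0.0133, -0.0133, 0, 0, -0.0833], [0.4133, -0.016, -0.0133, 0, 0, -0.11], [0.44, -0.016, -0.0133, 0, 0, -0.11], [0.4467, -0.016, -0.0133, 0, 0, -0.11]],
])

```text
time_s: 4.95
position: [0.6034, 0.1532, 0.1582]
tcp_rot: [[-0.084, 0.996, -0.004], [0.997, 0.084, -0.0], [-0.0, -0.004, -1.0]]
force: [0.6, -0.3, -2.4]
opening: 0.291
grasp_force: 30.0
```

```bash
python3 go.py 0.6124 0.1719 0.0787 94.76
```

```text
row [0.0178, 0.0109, 0.0794] [-0.25, 0.0, 0.04]
4.95 [0.6034 0.1532 0.1582] [ 0.61 -0.32 -2.45] 0.29070996285881207 29.993233121931553
```

In the tool's units: 0.055 m / 0.75 = 0.0733, 0.03 m / 0.75 = 0.04.

>>> play_rows([
  [[0.024, 0.014, 0, 0, 0, 0], [0.024, 0.014, 0, 0, 0, 0], [0.024, 0.014, 0.04, 0, 0, 0], [0.024, 0.014, 0.0733, 0, 0, 0], [0.024, 0.014, 0.0733, 0, 0, 0], [0.024, 0.014, 0.0733, 0, 0, 0]],
])

```text
time_s: 5.45
position: [0.6111, 0.1692, 0.1025]
tcp_rot: [[-0.083, 0.997, -0.007], [0.997, 0.083, -0.001], [-0.0, -0.008, -1.0]]
force: [0.8, 0.5, -1.4]
opening: 0.298
grasp_force: 30.0
```

```bash
python3 go.py 0.6124 0.1719 0.0787 94.76
python3 - <<'E'
from rig import imaging
from h import *
import pickle
for c in('side','top'):
    f=np.mean([imaging.capture(c)['frame'].astype(float) for _ in range(5)],0)[:,:,::-1];np.save(f'{c}1.npy',f)
    cv2.imwrite(f'pics/{c}1.png',f)
f=np.load('side1.npy').clip(0,255).astype(np.uint8);cv2.imwrite('pics/s1c.png',crop(f,260,100,88,98,6))
E
python3 go.py 0.6124 0.1719 0.0787 94.76
```

```text
row [0.0026, 0.0017, 0.0238] [-0.43, 0.02, -0.02]
5.45 [0.6111 0.1692 0.1025] [ 0.81  0.47 -1.35] 0.2983768941324155 29.99546972103417
row [0.002, -0.0014, 0.0274] [0.07, -0.0, 0.01]
5.95 [0.6139 0.17   0.1061] [ 0.24 -0.17 -2.45] 0.2973787483797313 29.995509423315525[ WARN:0@5.004] global loadsave.cpp:1063 imwrite_ Unsupported depth image for selected encoder is fallbacked to CV_8U.
```

View pics/s1c.png

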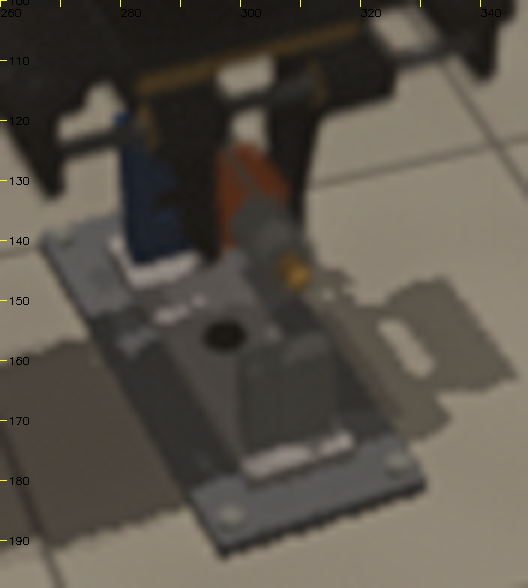

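Nose pin shows at side (308.8,145), above the short stop's top at about (306,158).

Run:
```python
from h import *
import pickle
C=pickle.load(open('cams.pkl','rb'))
a=np.radians(94.76);ex=np.array([np.cos(a),np.sin(a),0]);ey=np.array([-ex[1],ex[0],0])
o=np.array([.6139,.170,.1074])
P=lambda X:np.round(proj(C['side'],X),1).tolist()
print('nose -59,-52,-45 ',P([o-.059*ex,o-.052*ex,o-.045*ex]),'1mm ey',P([o-.059*ex+.001*ey]))
h=np.array([.6102,.1943,0])
# short stop outer face top/bottom corners, offset -.0025
for y in(.018,-.018): print(P([h+(-.0725)*ex+y*ey+[0,0,.062],h-.0725*ex+y*ey+[0,0,.018],h-.0825*ex+np.sign(y)*.022*ey+[0,0,.018]]))
# magnified view of nose: brass centroid
f=np.load('side1.npy').clip(0,255).astype(np.uint8)[135:155,295:320]
hsv=cv2.cvtColor(f,cv2.COLOR_BGR2HSV);m=(hsv[...,0]>10)&(hsv[...,0]<28)&(hsv[...,1]>110)&(hsv[...,2]>70)
n,l,st,ce=cv2.connectedComponentsWithStats(m.astype(np.uint8));print([(s.tolist(),np.round(c+[295,135],1).tolist()) for s,c in zip(st,ce)][1:])
```

```text
nose -59,-52,-45  [[311.1, 147.1], [309.8, 145.2], [308.5, 143.3]] 1mm ey [[310.7, 147.2]]
[[301.5, 162.0], [302.0, 175.9], [302.1, 179.1]]
[[315.9, 157.6], [315.9, 171.5], [319.2, 173.6]]
[([3, 1, 1, 1, 1], [298.0, 136.0]), ([3, 5, 1, 1, 1], [298.0, 140.0]), ([12, 8, 5, 5, 20], [308.8, 145.0])]
```

In the tool's units: 0.0274 m / 0.75 = 0.0365, 0.002 m / 0.75 = 0.0027.

>>> play_rows([
  [[0.0027, -0.0019, 0.0133, 0, 0, 0], [0.0027, -0.0019, 0.0267, 0, 0, 0], [0.0027, -0.0019, 0.0365, 0, 0, 0], [0.0027, -0.0019, 0.0365, 0, 0, 0], [0.0027, -0.0019, 0.0365, 0, 0, 0], [0.0027, -0.0019, 0.0365, 0, 0, 0], [0.0027, -0.0019, 0.0365, 0, 0, 0]],
])

```text
time_s: 6.53
position: [0.6123, 0.172, 0.0782]
tcp_rot: [[-0.083, 0.997, 0.001], [0.997, 0.083, 0.0], [0.0, 0.001, -1.0]]
force: [0.4, -0.6, -1.0]
opening: 0.296
grasp_force: 30.0
```

```bash
for i in 1 2 3; do python3 -c "
from rig import imaging;imaging.capture('top')"; python3 go.py 0.6125 0.1719 0.0787 94.76;done
```

```text
row [-0.0001, 0.0001, -0.0004] [0.05, -0.0, 0.02]
6.5833 [0.6124 0.172  0.0783] [ 0.11  0.91 -3.18] 0.29645474416151224 29.99539313837886
row [-0.0001, 0.0001, -0.0003] [0.05, 0.0, 0.02]
6.6333 [0.6124 0.172  0.0784] [ 0.02  0.94 -4.03] 0.29609987574018687 29.995455220341682
row [-0.0001, 0.0001, -0.0003] [0.05, -0.0, 0.02]
6.6833 [0.6124 0.172  0.0784] [ 0.65 -0.2  -2.35] 0.2982105781903972 29.995525404810905
```

In the tool's units: 0.012 m / 0.75 = 0.016, 0.011 m / 0.75 = 0.0147.

>>> play_rows([
  [[0.0027, 0, 0, 0, 0, 0], [0.0053, 0, 0, 0, 0, 0], [0.0073, 0, 0, 0, 0, 0], [0.0093, 0, 0, 0, 0, 0], [0.0113, 0, 0, 0, 0, 0], [0.0133, 0, 0, 0, 0, 0], [0.0147, 0, 0, 0, 0, 0], [0.016, 0, 0, 0, 0, 0]],
])

```text
time_s: 7.35
position: [0.6111, 0.1833, 0.078]
tcp_rot: [[-0.084, 0.997, -0.0], [0.997, 0.084, -0.001], [-0.001, -0.0, -1.0]]
force: [-0.2, -5.2, -2.7]
opening: 0.298
grasp_force: 30.0
```

```bash
cat > avg.py <<'E'
from rig import bot,imaging;import numpy as np
F=[];P=[]
for _ in range(8):
    imaging.capture('top');s=bot.read_state();F.append(s['force']);P.append(s['position'])
F,P=np.array(F[2:]),np.array(P[2:]);a=np.radians(94.76);ex=np.array([np.cos(a),np.sin(a),0]);ey=np.array([-ex[1],ex[0],0]);d=P.mean(0)-[.6106,.1943,0]
print(s['time_s'],'F hx,hy,z',np.round([F.mean(0)@ex,F.mean(0)@ey,F.mean(0)[2]],2),'pos hx,hy,z mm',np.round([d@ex*1e3,d@ey*1e3,d[2]*1e3],2),'mom',np.round(s['moment'],2))
E
python3 avg.py
```

```text
7.75 F hx,hy,z [-3.7  -0.16 -2.21] pos hx,hy,z mm [-10.61   0.45  78.  ] mom [-0.57 -0.14  0.01]
```

In the tool's units: 0.008 m / 0.75 = 0.0107, 0.007 m / 0.75 = 0.0093.

>>> play_rows([
  [[0.0013, 0, 0, 0, 0, 0], [0.0027, 0, 0, 0, 0, 0], [0.004, 0, 0, 0, 0, 0], [0.0053, 0, 0, 0, 0, 0], [0.0067, 0, 0, 0, 0, 0], [0.008, 0, 0, 0, 0, 0], [0.0093, 0, 0, 0, 0, 0], [0.0107, 0, 0, 0, 0, 0]],
])

```text
time_s: 8.42
position: [0.6104, 0.1909, 0.078]
tcp_rot: [[-0.084, 0.996, -0.0], [0.996, 0.084, -0.002], [-0.002, -0.0, -1.0]]
force: [0.6, -7.3, -2.8]
opening: 0.297
grasp_force: 30.0
```

```bash
python3 avg.py
```

```text
8.8167 F hx,hy,z [-6.82  0.51 -1.87] pos hx,hy,z mm [-3.37  0.43 78.01] mom [-1.09 -0.15  0.03]
```

In the tool's units: 0.005 m / 0.75 = 0.0067, 0.002 m / 0.75 = 0.0027.

>>> play_rows([
  [[0.0013, 0, 0, 0, 0, 0], [0.0027, 0, 0, 0, 0, 0], [0.004, 0, 0, 0, 0, 0], [0.0053, 0, 0, 0, 0, 0], [0.006, 0, 0, 0, 0, 0], [0.0067, 0, 0, 0, 0, 0], [0.0067, 0, 0, 0, 0, 0]],
])

```text
time_s: 9.4
position: [0.6101, 0.1952, 0.078]
tcp_rot: [[-0.084, 0.996, -0.0], [0.996, 0.084, -0.003], [-0.003, -0.0, -1.0]]
force: [0.4, -8.2, -1.3]
opening: 0.295
grasp_force: 30.0
```

```bash
python3 avg.py; python3 avg.py;python3 - <<'E'
from rig import imaging
from h import *
f=np.mean([imaging.capture('side')['frame'].astype(float) for _ in range(4)],0)[:,:,::-1].clip(0,255).astype(np.uint8)
cv2.imwrite('pics/press.png',crop(f,265,100,70,98,6))
E
```

```text
9.8 F hx,hy,z [-9.48  0.35 -1.85] pos hx,hy,z mm [ 0.86  0.42 78.03] mom [-1.44 -0.21  0.  ]
10.2 F hx,hy,z [-9.04  0.47 -1.7 ] pos hx,hy,z mm [ 0.84  0.44 78.03] mom [-1.43 -0.16  0.02]
```

View pics/press.png

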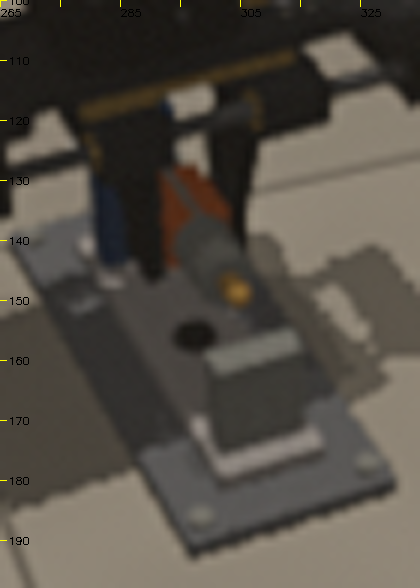

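The nose pin is at side (304,148), just inboard of the short stop's top, whose far edge runs (299,159)–(314,155). I'll check the lateral offset between them.

Run:
```python
from h import *
import pickle
C=pickle.load(open('cams.pkl','rb'))
a=np.radians(94.76);ex=np.array([np.cos(a),np.sin(a),0]);ey=np.array([-ex[1],ex[0],0]);h=np.array([.6106,.1943,0])
P=lambda *X:proj(C['side'],[h+x*ex*1e-3+y*ey*1e-3+np.array([0,0,z*1e-3]) for x,y,z in X])
f=cv2.imread('pics/press.png')
sub=f[270:312,215:258];hsv=cv2.cvtColor(sub,cv2.COLOR_BGR2HSV);m=(hsv[...,0]>10)&(hsv[...,0]<30)&(hsv[...,1]>120)&(hsv[...,2]>90)
yy,xx=np.nonzero(m);nose=np.array([265+(xx.mean()+215.5)/6-.5,100+(yy.mean()+270.5)/6-.5]);print('nose',nose,m.sum(),np.ptp(xx)/6,np.ptp(yy)/6)
# predicted brass visible patch: sample pin surface points facing camera
th=np.linspace(0,2*np.pi,40);pts=[(x+.85,.43+5*np.cos(t),79.3+5*np.sin(t)) for x in(-59,-52) for t in th]
q=P(*pts);print('pred pin end',q[:40].mean(0),'root',q[40:].mean(0),'bbox',q.min(0),q.max(0))
print('short top corners pred',np.round(P((-72.7,18,62),(-72.7,-18,62),(-59.7,18,62),(-59.7,-18,62)),1).tolist())
print('per mm ex,ey',P((0,0,70),(1,0,70),(0,1,70))-P((0,0,70)))
```

```text
nose [304.17997543 148.08456183] 407 3.6666666666666665 3.6666666666666665
pred pin end [305.98818024 150.27350492] root [304.7657466  148.45914864] bbox [302.80992263 146.65910984] [308.04572049 152.03759047]
short top corners pred [[301.7, 162.0], [316.1, 157.6], [299.4, 158.5], [313.7, 154.2]]
per mm ex,ey [[ 0.          0.        ]
 [-0.16073515 -0.24023655]
 [-0.38666892  0.11000857]]
```

In the tool's units: 0.01 m / 0.75 = 0.0133, 0.0005 m / 0.75 = 0.0007.

>>> play_rows([
  [[0.0007, 0.0007, 0.0013, 0, 0, 0], [0.0013, 0.0007, 0.004, 0, 0, 0], [0.0013, 0.0007, 0.0067, 0, 0, 0], [0.0013, 0.0007, 0.0093, 0, 0, 0], [0.0013, 0.0007, 0.012, 0, 0, 0], [0.0013, 0.0007, 0.0133, 0, 0, 0], [0.0013, 0.0007, 0.0133, 0, 0, 0]],
])

```text
time_s: 10.98
position: [0.6114, 0.1962, 0.0686]
tcp_rot: [[-0.084, 0.996, 0.002], [0.996, 0.084, -0.003], [-0.003, 0.002, -1.0]]
force: [1.6, -9.8, -1.7]
opening: 0.297
grasp_force: 30.0
```

```bash
python3 avg.py
```

```text
11.3833 F hx,hy,z [-9.58 -0.92 -0.73] pos hx,hy,z mm [ 1.75 -0.97 68.44] mom [-1.45 -0.35  0.01]
```

In the tool's units: 0.012 m / 0.75 = 0.016, 0.01 m / 0.75 = 0.0133.

>>> play_rows([
  [[0, -0.0005, 0.0027, 0, 0, 0], [0, -0.0011, 0.0053, 0, 0, 0], [0, -0.0011, 0.008, 0, 0, 0], [0, -0.0011, 0.0107, 0, 0, 0], [0, -0.0011, 0.0133, 0, 0, 0], [0, -0.0011, 0.016, 0, 0, 0], [0, -0.0011, 0.016, 0, 0, 0]],
])

```text
time_s: 11.97
position: [0.6109, 0.1961, 0.0566]
tcp_rot: [[-0.084, 0.996, 0.002], [0.996, 0.084, -0.002], [-0.003, 0.002, -1.0]]
force: [2.0, -9.7, -2.7]
opening: 0.295
grasp_force: 30.0
```

```bash
python3 avg.py
```

```text
12.3667 F hx,hy,z [-9.96 -1.02 -2.44] pos hx,hy,z mm [ 1.73 -0.38 56.22] mom [-1.56 -0.39 -0.09]
```

In the tool's units: 0.0095 m / 0.75 = 0.0127, 0.003 m / 0.75 = 0.004.

>>> play_rows([
  [[0, 0, 0.002, 0, 0, 0], [0, 0, 0.004, 0, 0, 0], [0, 0, 0.006, 0, 0, 0], [0, 0, 0.008, 0, 0, 0], [0, 0, 0.01, 0, 0, 0], [0, 0, 0.0113, 0, 0, 0], [0, 0, 0.0127, 0, 0, 0], [0, 0, 0.0127, 0, 0, 0]],
])

```text
time_s: 13.03
position: [0.6104, 0.1969, 0.0469]
tcp_rot: [[-0.083, 0.997, 0.002], [0.997, 0.083, -0.001], [-0.001, 0.001, -1.0]]
force: [0.3, -6.9, -1.9]
opening: 0.293
grasp_force: 30.0
```

```bash
python3 avg.py
```

```text
13.4333 F hx,hy,z [-7.57 -0.48 -1.14] pos hx,hy,z mm [ 2.570e+00 -2.000e-02  4.681e+01] mom [-1.17 -0.3  -0.03]
```

In the tool's units: -0.0055 m / 0.75 = -0.0073, -0.0048 m / 0.75 = -0.0064.

>>> play_rows([
  [[-0.0011, 0, 0, 0, 0, 0], [-0.0021, 0, 0, 0, 0, 0], [-0.0032, 0, 0, 0, 0, 0], [-0.0043, 0, 0, 0, 0, 0], [-0.0053, 0, 0, 0, 0, 0], [-0.0064, 0, 0, 0, 0, 0], [-0.0073, 0, 0, 0, 0, 0], [-0.0073, 0, 0, 0, 0, 0]],
])

```text
time_s: 14.1
position: [0.6108, 0.1921, 0.0468]
tcp_rot: [[-0.083, 0.997, 0.002], [0.997, 0.083, -0.0], [-0.0, 0.002, -1.0]]
force: [1.3, -5.5, -1.1]
opening: 0.293
grasp_force: 30.0
```

```bash
python3 avg.py
```

```text
14.5 F hx,hy,z [-4.88 -1.1  -1.42] pos hx,hy,z mm [-2.110e+00  2.000e-02  4.676e+01] mom [-0.79 -0.24 -0.08]
```

>>> play_rows([
  [[-0.0007, 0, 0, 0, 0, 0], [-0.0013, 0, 0, 0, 0, 0], [-0.002, 0, 0, 0, 0, 0], [-0.0027, 0, 0, 0, 0, 0], [-0.0033, 0, 0, 0, 0, 0], [-0.004, 0, 0, 0, 0, 0], [-0.004, 0, 0, 0, 0, 0]],
])

```text
time_s: 15.08
position: [0.6104, 0.1894, 0.0465]
tcp_rot: [[-0.083, 0.997, 0.0], [0.997, 0.083, 0.0], [0.0, 0.0, -1.0]]
force: [1.4, -4.1, -2.8]
opening: 0.296
grasp_force: 30.0
```

```bash
python3 avg.py
```

```text
15.4833 F hx,hy,z [-3.82 -1.76 -2.14] pos hx,hy,z mm [-4.84  0.7  46.51] mom [-0.61 -0.41 -0.13]
```

In the tool's units: -0.0012 m / 0.75 = -0.0016, 0.0005 m / 0.75 = 0.0007.

>>> play_rows([
  [[-0.0004, 0.0004, 0, 0, 0, 0], [-0.0008, 0.0007, 0, 0, 0, 0], [-0.0012, 0.0007, 0, 0, 0, 0], [-0.0016, 0.0007, 0, 0, 0, 0], [-0.0016, 0.0007, 0, 0, 0, 0]],
])

```text
time_s: 15.9
position: [0.6105, 0.1882, 0.0464]
tcp_rot: [[-0.083, 0.997, -0.001], [0.997, 0.083, -0.0], [0.0, -0.001, -1.0]]
force: [0.4, -4.7, -1.2]
opening: 0.3
grasp_force: 30.0
```

```bash
python3 avg.py
```

```text
16.3 F hx,hy,z [-3.09  0.28 -1.49] pos hx,hy,z mm [-6.07  0.58 46.42] mom [-0.54 -0.13  0.  ]
```

In the tool's units: -0.0012 m / 0.75 = -0.0016, -0.0009 m / 0.75 = -0.0012.

>>> play_rows([
  [[-0.0004, 0, 0, 0, 0, 0], [-0.0008, 0, 0, 0, 0, 0], [-0.0012, 0, 0, 0, 0, 0], [-0.0016, 0, 0, 0, 0, 0], [-0.0016, 0, 0, 0, 0, 0]],
])

```text
time_s: 16.72
position: [0.6106, 0.1877, 0.0464]
tcp_rot: [[-0.083, 0.997, -0.0], [0.997, 0.083, 0.001], [0.001, -0.0, -1.0]]
force: [-0.4, 1.7, -2.5]
opening: 0.299
grasp_force: 30.0
```

```bash
python3 avg.py
```

```text
17.1167 F hx,hy,z [ 2.91  0.67 -2.23] pos hx,hy,z mm [-6.61  0.54 46.42] mom [0.62 0.15 0.02]
```

In the tool's units: 0.0006 m / 0.75 = 0.0008, 0.0004 m / 0.75 = 0.0005.

>>> play_rows([
  [[0.0005, 0, 0, 0, 0, 0], [0.0008, 0, 0, 0, 0, 0], [0.0008, 0, 0, 0, 0, 0], [0.0008, 0, 0, 0, 0, 0]],
])

```text
time_s: 17.45
position: [0.6106, 0.1877, 0.0464]
tcp_rot: [[-0.083, 0.997, -0.001], [0.997, 0.083, 0.0], [0.0, -0.001, -1.0]]
force: [-1.4, 2.0, -1.8]
opening: 0.294
grasp_force: 30.0
```

>>> play_rows([
  [[0, 0, 0, 0, 0, 0], [0, 0, 0, 0, 0, 0], [0, 0, 0, 0, 0, 0], [0, 0, 0, 0, 0, 0], [0, 0, 0, 0, 0, 0], [0, 0, 0, 0, 0, 0]],
], fingers=0.06)

```text
time_s: 17.95
position: [0.6113, 0.1874, 0.0467]
tcp_rot: [[-0.083, 0.997, 0.001], [0.997, 0.083, -0.0], [-0.0, 0.001, -1.0]]
force: [-0.3, -0.2, -0.0]
opening: 0.648
grasp_force: 0.0
```

In the tool's units: -0.2 m / 0.75 = -0.2667, -0.17 m / 0.75 = -0.2267.

>>> play_rows([
  [[0, 0, -0.0133, 0, 0, 0], [0, 0, -0.04, 0, 0, 0], [0, 0, -0.08, 0, 0, 0], [0, 0, -0.1333, 0, 0, 0], [0, 0, -0.1867, 0, 0, 0], [0, 0, -0.2267, 0, 0, 0], [0, 0, -0.2667, 0, 0, 0], [0, 0, -0.2667, 0, 0, 0]],
])

```text
time_s: 18.62
position: [0.6148, 0.1883, 0.2551]
tcp_rot: [[-0.084, 0.996, 0.015], [0.997, 0.084, 0.002], [0.001, 0.015, -1.0]]
force: [0.4, -0.0, 0.9]
opening: 0.688
grasp_force: 0.0
```

In the tool's units: -0.26 m / 0.75 = -0.3467, -0.24 m / 0.75 = -0.32.

>>> play_rows([
  [[-0.0533, 0, 0, 0, 0, 0], [-0.1067, 0, 0, 0, 0, 0], [-0.16, 0, 0, 0, 0, 0], [-0.2133, 0, 0, 0, 0, 0], [-0.2667, 0, 0, 0, 0, 0], [-0.32, 0, 0, 0, 0, 0], [-0.3467, 0, 0, 0, 0, 0], [-0.3467, 0, 0, 0, 0, 0]],
])

```text
time_s: 19.28
position: [0.633, -0.0769, 0.2468]
tcp_rot: [[-0.078, 0.997, 0.001], [0.997, 0.078, -0.002], [-0.003, 0.001, -1.0]]
force: [-0.3, 0.6, 1.0]
opening: 0.69
grasp_force: 0.0
```

Run:
```python
from rig import imaging
from h import *
g=lambda c:np.mean([imaging.capture(c)['frame'].astype(float) for _ in range(4)],0)[:,:,::-1].clip(0,255).astype(np.uint8)
a=crop(g('top'),195,162,100,60,4);b=crop(g('side'),260,100,78,98,5)
a=cv2.copyMakeBorder(a,0,490-240,0,0,0);cv2.imwrite('pics/end.png',np.hstack([a,b]))
```

```text
(no output)
```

View pics/end.png

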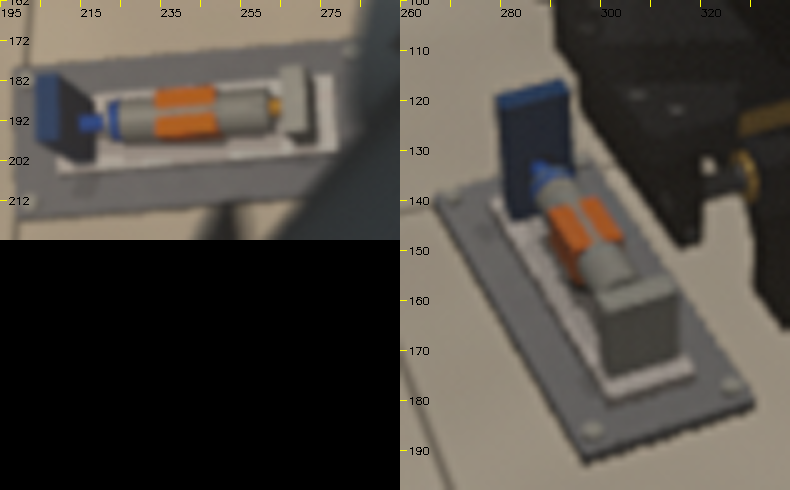

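The cartridge sits level between the stops, with its plunger in the tall blue stop at top (215,192), its nose in the short stop at (263,188), and the arm clear of it. Handing in.

```bash
python3 -c "
from rig import bot
print(bot.hand_in())"
```

```text
the job is handed in; nothing more can be done
None
```

The cartridge is in the holder with both ends home in the stops, released and with the arm clear, and the job was handed in at about 20 s; the hand-in gave no verdict.

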